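# Build up a grinding-wheel pack on the assembly post

### The arm

A 6-joint arm with a two-finger parallel gripper is mounted at the origin on the work surface. World frame = base frame: x ahead of the robot, y to its left, z up, the work surface at z = 0. Lengths are in mm, angles in rad, forces in N, time in s.
With the tool pointing down it reaches from about 325 to 775 mm from the base axis. Payload 9.3 kg.
Tool frame: the origin (TCP) lies at the very end of the fingers, on their centre line; the grasp point (between the pads) lies 19 mm behind it; z points along the fingers, y is the line along which they close (so a half turn about z gives the same grasp; the last joint's range is limited). The gripper opens to 85 mm and grips with 20 to 120 N. Pads are 22 mm wide; open, the fingers measure 114 mm over their backs; the gripper's body (76 mm by 85 mm) begins 54 mm behind the grasp point. The pads swing forward as they close: fully open they stand 13 mm farther back than shut.
Start: joints at [0.968, 0.259, 0.021, 1.334, 0, 1.418], TCP at [239.133, 495.29, 231.279] pointing down, gripper open.
Joint ranges: [-3.04, 3.04], [-0.91, 1.82], [-1.04, 1.36], [-1.92, 1.95], [-1.52, 1.45], [-3.14, 3.14]. Speed limits (rad/s): [2.22, 2.22, 2.79, 3.14, 3.14, 3.14].

### API

Orientations are given as a rotation vector (axis times angle).
In Python, from plant import bot gives the robot as it stands.
- The arm moves only by the tool jog_arm, never from a script. Its argument "steps" is a list of rows, each a list of 4 numbers: the shift along the world's x, y, z normalised to -1 to 1, where 1 is 0.2 m, then the turn about the world's z normalised to -1 to 1, where 1 is 2 pi rad. In form: [[tx, ty, tz, twist], ...]. A call has 1 to 10 rows; each row is the pose to reach, as a shift and turn from the pose commanded when the call began, turning the shorter way round; what a row does not reach only later rows make up. A row lasts 1/12 s, in which the tool goes at most 41.7 mm and 7.16 degrees, less where a joint would pass 70% of its speed; a pose out of reach is approached as far as the arm can. A call with a number of a shift or a turn outside -1 to 1 is refused whole. A call with a gripper value outside its range is refused whole. "grip" is the opening, from 0 (shut) to 1 (fully open), set as the call begins (left out, the last holds). The fingers move at their own pace and stop on an object; "squeeze" is the grip in N (left out, the last holds). Time passes only in rows, so rows that repeat a pose let the fingers close. It gives the time, the measured TCP pose, the force, the opening and the grip force at its end, in the units of the state.
- bot.state(): the state, without advancing time (a new reading comes with each control period).
- bot.camera(name): name is "side" or "top"; returns a dict with "color" (480x640x3 uint8, red, green, blue), "range_z" (480x640 float32, mm along the optical axis (not along the pixel's ray), 0 where there is no reading), "fx", "fy", "cx", "cy" (pixels), "k1" (the pictures are not rectified: a ray, as slopes to the right and down, at radius r is drawn at 1 + k1 r^2 times it, then the intrinsics apply), "R" (3x3) and "t" (3): a world point X has camera coordinates R X + t. Camera axes: x right, y down, z forward; pixel columns grow to the right and rows downward; lengths in mm; the calibration is good to about 2 mm. A picture is of the moment at which its call begins.
- bot.finish_job(): hands the job in; it is judged then, once.
The state is a dict: "clock": time; "joint_positions": joint angles; "qvel": joint speeds; "effort": joint torques, N m; "tool_pos": TCP position; "ee_rot": TCP orientation; "wrist_force": force on the tool from outside, world axes, zero at the start; "moment": the same for the moment, N m; "opening": finger opening in mm; "grasp_force": force on a finger pad.
Only numpy, scipy, OpenCV 4.12 (cv2) and the standard library are available. Lean on these libraries where they do the work, as an engineer would, in place of code of your own. Each camera call takes 0.05 s, during which the arm holds its last target. There are 200 camera calls.

### The job

Build the wheel pack on the upright assembly post: thread on the wide brass flange first, then the large grinding wheel, then the narrow brass flange, and last the tall knurled collar, each lying flat on the one below. The grinding wheel is brittle, so lower it on and never drop it; leave the small wheel, the tub of amber and the blue basket where they are.

Things in the scene. Friction and masses are not known exactly. Their poses are not given: they have to be found in the camera images.
- seat (a point): Centre of the top face of the assembly stand's foot, where the pack is seated, on the post's axis; z up. The stand is fixed to the bench (its place differs from start to start): a dark steel square foot 84 x 84 mm, 16 mm high, with a bare steel post rising from its middle: 11 mm in diameter up to 44 mm above this point, then tapering to a 3 mm tip 54 mm above this point. Nothing is threaded on at the start.
- wide_flange_mid (a point): Centre (half-way up, on the bore's axis) of the wide flange: a loose flat brass ring, outer diameter 54 mm, bore 20 mm, 14 mm high, about 0.16 kg, lying flat on the bench, z along its axis. On the foot its centre is 7 mm above the seat.
- wheel_mid (a point): Centre (half-way up, on the bore's axis) of the large grinding wheel: a loose reddish-brown abrasive ring, outer diameter 62 mm, bore 20 mm, 16 mm high, about 0.11 kg, lying flat on the bench, z along its axis. Brittle: must not fall freely more than about 15 mm. Its centre belongs 22 mm above the seat.
- narrow_flange_mid (a point): Centre (half-way up, on the bore's axis) of the narrow flange: a loose flat brass ring like the wide one but of outer diameter 36 mm, bore 20 mm, 14 mm high, about 0.07 kg, lying flat on the bench, z along its axis. Its centre belongs 37 mm above the seat.
- collar_mid (a point): Centre (half-way up, on the bore's axis) of the knurled collar: a loose dark steel sleeve open at both ends, the tallest and slimmest piece, outer diameter 30 mm (32 mm over the knurls, which are only for the eye), bore 20 mm, 22 mm high, about 0.07 kg, standing upright on the bench, z along its axis. Its centre belongs 55 mm above the seat; the post's tip reaches about half-way up its bore.
- small_wheel_mid (a point): Centre of a spare small grinding wheel, not used: reddish-brown abrasive ring like the large one but of outer diameter 42 mm, bore 20 mm, 16 mm high, loose on the bench. Leave it where it lies.
- tub: A loose clear round tub of amber chips, 80 mm across the rim, 34 mm high; origin at the centre of its underside. Leave it where it is.
- basket: A loose blue plastic basket, 120 x 90 mm, 55 mm high, on the robot's left of the work; origin at the centre of its underside. Leave it where it is.

How it is judged:
By the outcome, as a careful person would: the job done as asked, in the order asked, and still so for the second after the job is handed in, with the robot touching nothing.
It also fails if it takes over 93 s, if anything falls off the work surface, if the arm or the gripper's body presses on something with over 40 N, if the wrist force passes 120 N, or if a joint passes its speed limit or range.

## Working session

There is one attempt and no reset: what is moved stays moved. The work goes in short steps, Python scripts to look and compute and a tool call to move; the robot and the scene stay as the last step left them, time stands still between calls to the robot, and variables do not carry over. Pictures are saved under pics/ and viewed, at most 14 in all, crops included, and the job is handed in when it is done.

Besides the shell and the picture viewer there is one more tool, called after ">>>" as name(argument=value, ...), one argument or row to a line, values as JSON. jog_arm: Moves the arm, as the interface text tells. Its arguments: {"type":"object","properties":{"steps":{"type":"array","items":{"type":"array","items":{"type":"number","minimum":-1,"maximum":1}}},"grip":{"type":"number"},"squeeze":{"type":"number"}},"required":["steps"]}

```bash
ls; mkdir -p pics
cat > h.py <<'E'
import numpy as np,cv2
from plant import bot
def shot(n,f):
    c=bot.camera(n); np.savez(f'{f}.npz',**c); cv2.imwrite(f'pics/{f}.png',c['color'][:,:,::-1]); return c
def load(f): return dict(np.load(f'{f}.npz'))
def world(c,u,v,z=None,d=None):
    xd=(np.array(u,float)-c['cx'])/c['fx']; yd=(np.array(v,float)-c['cy'])/c['fy']
    x,y=xd,yd
    for _ in range(20):
        s=1+c['k1']*(x*x+y*y); x,y=xd/s,yd/s
    r=np.stack([x,y,np.ones_like(x)],-1)@c['R']; o=-c['R'].T@c['t']
    k=d if d is not None else (z-o[2])/r[...,2]
    return o+r*np.asarray(k)[...,None]
def proj(c,X):
    p=c['R']@np.array(X,float)+c['t']; x,y=p[:2]/p[2]; s=1+c['k1']*(x*x+y*y)
    return c['cx']+c['fx']*x*s, c['cy']+c['fy']*y*s
E
python3 - <<'E'
from h import *
for n in('top','side'):
    c=shot(n,n+'0'); print(n,(-c['R'].T@c['t']).round(),c['R'].round(2).tolist(),c['fx'],c['k1'])
print(bot.state())
E
```

```text
pics
top [ 312.   62. 1381.] [[0.0, -1.0, -0.01], [-0.99, -0.0, -0.16], [0.16, 0.01, -0.99]] 585.1443420430178 -0.09478289060209498
side [  27. -573.  540.] [[0.78, -0.62, -0.0], [-0.31, -0.39, -0.87], [0.54, 0.68, -0.49]] 505.07848235394766 -0.07148197432699686
{'clock': 0.1, 'joint_positions': array([9.68401055e-01, 2.59116459e-01, 2.08449116e-02, 1.33371562e+00,
       1.97115928e-05, 1.41820216e+00]), 'qvel': array([-0.00083264, -0.00143887, -0.00059365, -0.00105796, -0.00097414,
       -0.00126343]), 'effort': array([ 4.91875224e-03, -5.56691980e+01,  3.45070267e+01,  1.16049510e-02,
       -1.47057244e-04,  3.76601201e-05]), 'tool_pos': array([238.98223882, 495.08257976, 230.74004746]), 'ee_rot': array([-7.00502692e-01, -3.06202949e+00,  1.72719685e-03]), 'wrist_force': array([0.69330539, 0.62760083, 0.49143034]), 'moment': array([0.01930787, 0.03682129, 0.05426146]), 'grasp_force': 0.0, 'opening': 85.21104244967358}
```

View pics/top0.png

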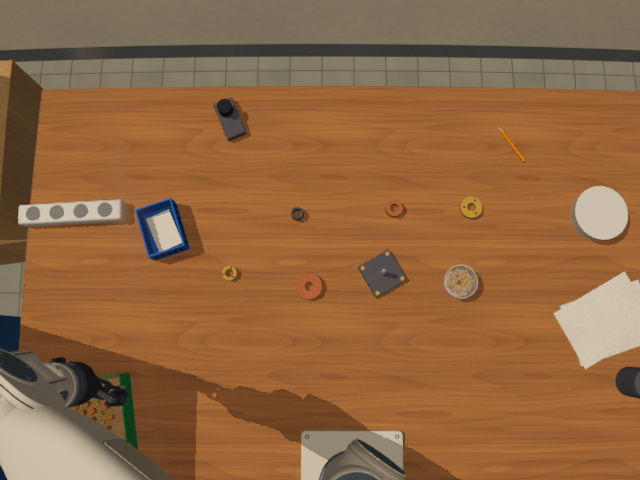

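View pics/side0.png

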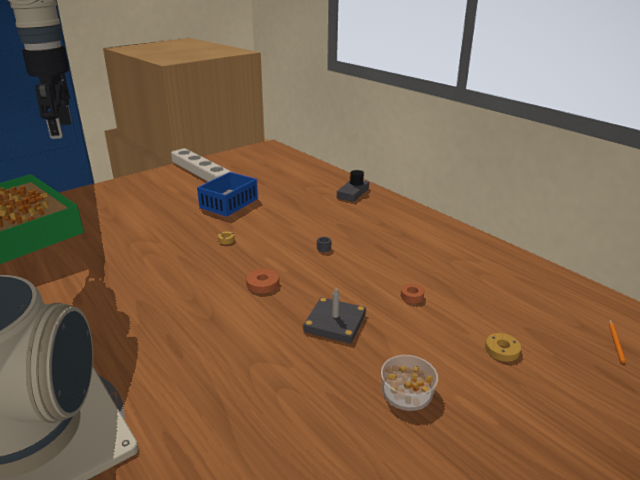

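```bash
cat > m.py <<'E'
from h import *
def cloud(c):
    v,u=np.mgrid[:480,:640]; d=c['range_z']; P=world(c,u,v,d=d); P[d==0]=np.nan; return P
def top(c,X,h,R):
    "refine centre of a ring top of height h radius R near X"
    P=cloud(c); u,v=proj(c,[*X,h]);
    m=(np.hypot(P[...,0]-X[0],P[...,1]-X[1])<R+18)
    bench=np.nanmedian(P[...,2][m&(P[...,2]<h*.4)]) if (m&(P[...,2]<h*.4)).sum()>20 else 0
    m&=(abs(P[...,2]-bench-h)<h*.35)
    vv,uu=np.nonzero(m)
    Q=world(c,uu,vv,z=np.full(len(uu),float(h)))[:,:2]
    (cx,cy),r=cv2.minEnclosingCircle(Q.astype(np.float32))
    return Q.mean(0).round(1),(round(cx,1),round(cy,1),round(r,1)),len(Q),np.round(bench,1)
E
cat > pt.py <<'E'
from m import *
T=load('top0');S=load('side0')
o=dict(wide=(471,207,14,27),wheel=(310,287,16,31),narrow=(230,273,14,18),collar=(297,214,22,16),small=(394,209,16,21),foot=(382,274,16,42))
for n,(u,v,h,R) in o.items():
    X=world(T,u,v,z=h)[:2]
    print(n,X.round(),'top',*top(T,X,h,R),'side',*top(S,X,h,R))
print('tip top',world(T,383,271,z=70.),'side',world(S,336,291,z=70.))
ims=[]
for u,v in [(471,207),(310,287),(230,273),(297,214),(382,274)]:
    c=T['color'][v-28:v+28,u-28:u+28,::-1]; ims.append(cv2.resize(c,(260,260),interpolation=cv2.INTER_CUBIC))
c=S['color'][270:350,295:375,::-1]; ims.append(cv2.resize(c,(260,260),interpolation=cv2.INTER_CUBIC))
cv2.imwrite('pics/crop0.png',np.vstack([np.hstack(ims[:3]),np.hstack(ims[3:])]))
E
python3 pt.py
```

```text
wide [ 636. -288.] top [ 637.  -288.1] (638.5, -285.4, 30.1) 308 0.1 side [ 632.9 -292.1] (632.6, -291.7, 29.1) 600 0.2
wheel [442.  98.] top [444.1 100.9] (444.1, 100.7, 30.8) 468 -0.1 side [442.   94.4] (440.8, 95.1, 34.6) 499 0.5
narrow [474. 287.] top [474.7 289. ] (479.2, 286.8, 30.3) 120 -0.1 side [474.1 283.7] (473.6, 284.5, 20.8) 112 0.7
collar [615. 130.] top [617.4 130. ] (617.7, 129.5, 15.5) 81 0.3 side [613.1 123.6] (612.8, 123.2, 20.1) 111 0.5
small [ 629. -102.] top [ 632.4 -102.4] (632.5, -102.0, 21.0) 175 0.2 side [ 629.2 -106.6] (629.3, -107.6, 24.3) 256 0.1
foot [473. -71.] top [474.3 -70.6] (475.0, -71.1, 58.0) 1175 -0.2 side [470.  -77.9] (473.2, -74.8, 59.5) 1610 0.2
tip top [473.3627902  -68.25788227  70.        ] side [471.61769561 -77.96882848  70.        ]
```

View pics/crop0.png

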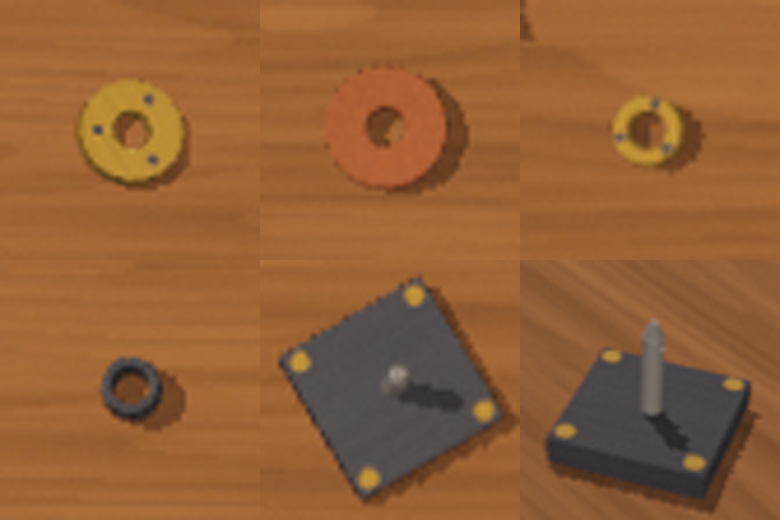

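Run:
```python
from h import *
T=load('top0');S=load('side0')
k=260/56; a=np.array([(155,36),(40,102),(224,150),(109,219)])/k-.5+[354,246]
P=world(T,a[:,0],a[:,1],z=np.full(4,16.)); print(P.mean(0),P[:,:2].round())
a=np.array([(92,96),(213,124),(45,171),(174,202)])/3.25-.5+[295,270]
P=world(S,a[:,0],a[:,1],z=np.full(4,16.)); print(P.mean(0),P[:,:2].round())
print(world(T,383.2,269.9,z=69.),world(S,335.7,289.,z=69.))
for f,c,x,y,u0,v0,z in [('wide',T,130.5,130.5,443,179,14),('wheel',T,126,127,282,259,16),('narrow',T,127.5,130,202,245,14),('collar',T,131.5,129,269,186,22)]:
    print(f,world(c,x/k-.5+u0,y/k-.5+v0,z=float(z)).round(1))
print(world(T,461,282,z=34.).round())
```

```text
[475.8763145  -71.08499614  16.        ] [[ 522.  -83.]
 [ 488.  -25.]
 [ 464. -117.]
 [ 429.  -59.]]
[476.29944936 -71.54303939  16.        ] [[ 489.  -25.]
 [ 523.  -84.]
 [ 430.  -59.]
 [ 464. -118.]]
[475.98823065 -68.84145331  69.        ] [475.84627489 -72.39886109  69.        ]
wide [ 636.5 -287.4   14. ]
wheel [444.6 100.8  16. ]
narrow [475.5 289.1  14. ]
collar [616.9 130.   22. ]
[ 452. -253.   34.]
```

>>> jog_arm(
  steps=[
    [0.9,-0.95,0,0],
    [0.9,-0.95,0,0],
    [0.9,-0.95,0,0],
    [0.9,-0.95,0,0],
    [0.9,-0.95,0,0],
    [0.9,-0.95,0,0],
    [0.9,-0.95,0,0],
  ],
  grip=1,
  squeeze=40,
)

```text
clock: 0.68
tool_pos: [422.1, 301.7, 230.8]
ee_rot: [0.706, 3.061, -0.002]
wrist_force: [-0.1, 0.9, -0.2]
opening: 85.3
grasp_force: 0.0
```

>>> jog_arm(
  steps=[
    [0.5,-1,0,0],
    [0.5,-1,0,0],
    [0.5,-1,0,0],
    [0.5,-1,0,0],
    [0.5,-1,0,0],
    [0.5,-1,0,0],
  ],
)

```text
clock: 1.18
tool_pos: [520.8, 101.4, 230.7]
ee_rot: [-0.705, -3.061, 0.002]
wrist_force: [-0.1, 0.2, 0.6]
opening: 85.3
grasp_force: 0.0
```

>>> jog_arm(
  steps=[
    [0.5,-1,0,0],
    [0.5,-1,0,0],
    [0.5,-1,0,0],
    [0.5,-1,0,0],
    [0.5,-1,0,0],
    [0.5,-1,0,0],
  ],
)

```text
clock: 1.68
tool_pos: [620.7, -99.1, 230.0]
ee_rot: [-0.705, -3.061, 0.001]
wrist_force: [-0.7, -0.4, 0.5]
opening: 85.2
grasp_force: 0.0
```

>>> jog_arm(
  steps=[
    [0.08,-0.95,0,0],
    [0.08,-0.95,0,0],
    [0.08,-0.95,-0.2,0],
    [0.08,-0.95,-0.4,0],
    [0.08,-0.95,-0.6,0],
    [0.08,-0.95,-0.6,0],
    [0.08,-0.95,-0.6,0],
    [0.08,-0.95,-0.6,0],
    [0.08,-0.95,-0.6,0],
  ],
)

```text
clock: 2.43
tool_pos: [635.5, -284.0, 112.2]
ee_rot: [0.7, 3.062, 0.0]
wrist_force: [1.1, -0.1, 0.9]
opening: 85.7
grasp_force: 0.0
```

>>> jog_arm(
  steps=[
    [0.006,-0.014,-0.2,0],
    [0.006,-0.014,-0.4,0],
    [0.006,-0.014,-0.5,0],
    [0.006,-0.014,-0.55,0],
    [0.006,-0.014,-0.55,0],
    [0.006,-0.014,-0.55,0],
  ],
)

```text
clock: 2.93
tool_pos: [637.7, -287.3, 3.7]
ee_rot: [0.698, 3.06, -0.001]
wrist_force: [-0.1, 0.1, 0.3]
opening: 85.3
grasp_force: 0.0
```

>>> jog_arm(
  steps=[
    [0,0,0,0],
    [0,0,0,0],
    [0,0,0,0],
    [0,0,0,0],
    [0,0,0,0],
    [0,0,0,0],
    [0,0,0,0],
    [0,0,0,0],
  ],
  grip=0.5,
  squeeze=20,
)

```text
clock: 3.6
tool_pos: [637.2, -288.0, 3.4]
ee_rot: [0.7, 3.06, -0.001]
wrist_force: [-0.7, 1.5, 8.0]
opening: 52.6
grasp_force: 19.8
```

Run:
```python
from h import *
S=shot('side','s1');T=shot('top','t1')
a=cv2.resize(S['color'][290:400,440:550,::-1],(390,390),interpolation=cv2.INTER_CUBIC)
b=cv2.resize(T['color'][160:240,430:510,::-1],(390,390),interpolation=cv2.INTER_CUBIC)
cv2.imwrite('pics/c1.png',np.hstack([a,b])); s=bot.state(); print(s['tool_pos'],s['opening'],s['grasp_force'],s['wrist_force'],s['joint_positions'])
```

```text
[ 637.21536167 -287.98147002    3.39273908] 52.08927142441211 19.85025172121823 [-0.49929524  1.72016545  6.82306517] [-5.44348232e-01  6.34205110e-01  4.00934999e-02  9.73581227e-01
  1.04121805e-04 -9.46608704e-02]
```

View pics/c1.png

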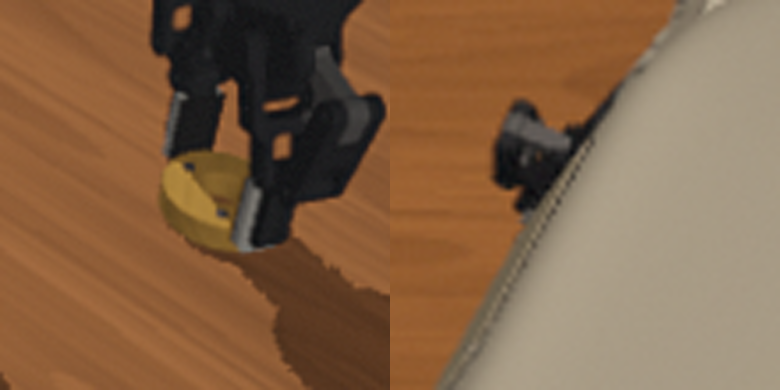

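>>> jog_arm(
  steps=[
    [0,0,0,0],
    [0,0,0.01,0],
    [0,0,0.02,0],
    [0,0,0.02,0.02],
    [0,0,0.02,0.04],
    [0,0,0.02,0.06],
    [0,0,0.02,0.25],
    [0,0,0.02,0.25],
    [0,0,0.02,0.25],
    [0,0,0.02,0.25],
  ],
  grip=1,
)

```text
clock: 4.53
tool_pos: [636.3, -287.6, 5.5]
ee_rot: [-0.672, 3.069, 0.0]
wrist_force: [-1.0, 1.1, 0.3]
opening: 85.6
grasp_force: 0.0
```

>>> jog_arm(
  steps=[
    [0,0,0,0.15],
    [0,0,0,0.15],
    [0,0,0,0.15],
    [0,0,0,0.15],
    [0,0,0,0.15],
    [0,0,0,0.15],
    [0,0,0,0.15],
    [0,0,-0.007,0.15],
    [0,0,-0.007,0.15],
  ],
)

```text
clock: 5.28
tool_pos: [636.3, -287.5, 3.8]
ee_rot: [1.988, -2.432, -0.0]
wrist_force: [0.5, 0.4, -0.1]
opening: 85.4
grasp_force: 0.0
```

>>> jog_arm(
  steps=[
    [0,0,0,0],
    [0,0,0,0],
    [0,0,0,0],
    [0,0,0,0],
    [0,0,0,0],
    [0,0,0,0],
    [0,0,0,0],
    [0,0,0,0],
  ],
  grip=0.5,
  squeeze=30,
)

```text
clock: 5.95
tool_pos: [636.5, -287.6, 4.5]
ee_rot: [-1.984, 2.436, -0.001]
wrist_force: [-0.9, 0.7, 6.7]
opening: 51.4
grasp_force: 31.2
```

Run:
```python
from h import *
S=shot('side','s2');T=shot('top','t2')
a=cv2.resize(S['color'][290:400,440:550,::-1],(390,390),interpolation=cv2.INTER_CUBIC)
b=cv2.resize(T['color'][160:240,430:510,::-1],(390,390),interpolation=cv2.INTER_CUBIC)
cv2.imwrite('pics/c2.png',np.hstack([a,b])); s=bot.state(); print(s['tool_pos'],s['ee_rot'],s['opening'],s['grasp_force'],s['wrist_force'],s['joint_positions'])
```

```text
[ 636.55578617 -287.64649169    4.52986072] [-1.98370042e+00  2.43568802e+00 -1.36963533e-03] 51.55755893175084 31.227228417992592 [-1.0034257   0.50882522  5.81872155] [-5.44383484e-01  6.33419310e-01  4.18066820e-02  9.78257606e-01
  4.29756731e-07 -1.91134097e+00]
```

View pics/c2.png

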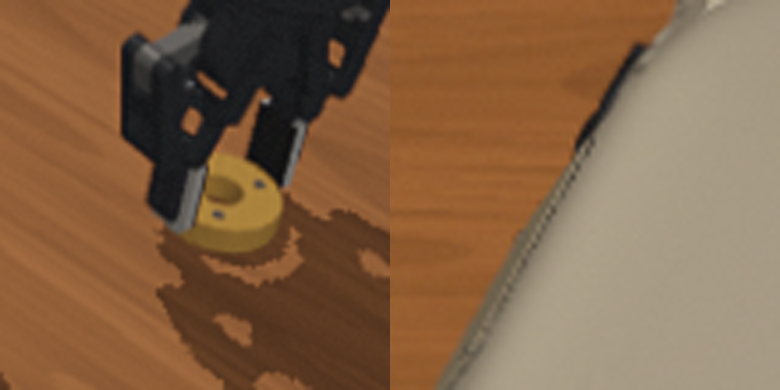

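>>> jog_arm(
  steps=[
    [0,0,0.1,0],
    [0,0,0.25,0],
    [0,0,0.4,0],
    [0,0,0.6,0],
    [-0.1,0.15,0.6,0],
    [-0.2,0.3,0.6,0],
    [-0.35,0.45,0.6,0],
    [-0.45,0.6,0.6,0],
    [-0.6,0.75,0.6,0],
    [-0.7,0.9,0.6,0],
  ],
  squeeze=40,
)

```text
clock: 6.88
tool_pos: [493.8, -106.1, 123.4]
ee_rot: [1.983, -2.436, -0.002]
wrist_force: [0.6, 0.6, -1.0]
opening: 51.0
grasp_force: 42.2
```

>>> jog_arm(
  steps=[
    [-0.06,0.1,0,0],
    [-0.1,0.18,0,0],
    [-0.1,0.18,0,0],
    [-0.1,0.18,0,0],
    [-0.1,0.18,0,0],
    [-0.1,0.18,0,0],
  ],
)

```text
clock: 7.38
tool_pos: [476.9, -72.2, 123.7]
ee_rot: [1.984, -2.436, 0.0]
wrist_force: [-0.1, 0.8, -1.7]
opening: 51.3
grasp_force: 42.2
```

Run:
```python
from h import *
S=shot('side','s3');T=shot('top','t3')
a=cv2.resize(S['color'][210:350,265:405,::-1],(390,390),interpolation=cv2.INTER_CUBIC)
b=cv2.resize(T['color'][230:310,340:420,::-1],(390,390),interpolation=cv2.INTER_CUBIC)
cv2.imwrite('pics/c3.png',np.hstack([a,b])); s=bot.state(); print(s['tool_pos'],s['ee_rot'],s['opening'],s['grasp_force'],s['wrist_force'],s['joint_positions'])
```

```text
[476.69447758 -72.21941608 123.60820787] [ 1.98336420e+00 -2.43604655e+00 -3.19569632e-04] 51.41845205789807 42.196984849870205 [-0.27625576 -0.27155282 -0.89038829] [-3.24571710e-01  2.03794140e-01 -3.37332057e-01  1.02997367e+00
 -9.97861670e-05 -1.69121906e+00]
```

View pics/c3.png

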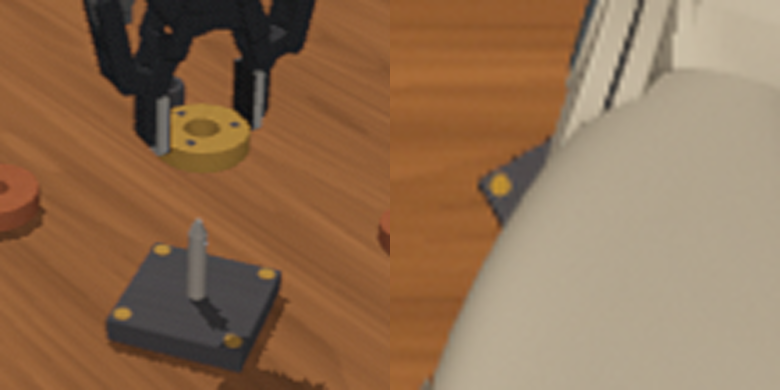

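>>> jog_arm(
  steps=[
    [-0.0035,0.005,-0.05,0],
    [-0.0035,0.005,-0.15,0],
    [-0.0035,0.005,-0.25,0],
    [-0.0035,0.005,-0.35,0],
    [-0.0035,0.005,-0.42,0],
    [-0.0035,0.005,-0.46,0],
    [-0.0035,0.005,-0.49,0],
    [-0.0035,0.005,-0.5,0],
    [-0.0035,0.005,-0.507,0],
    [-0.0035,0.005,-0.507,0],
  ],
)

```text
clock: 8.32
tool_pos: [476.0, -70.7, 22.8]
ee_rot: [-1.984, 2.435, -0.001]
wrist_force: [0.6, -0.0, -1.2]
opening: 51.1
grasp_force: 42.2
```

>>> jog_arm(
  steps=[
    [0,0,-0.005,0],
    [0,0,-0.01,0],
    [0,0,-0.013,0],
    [0,0,-0.013,0],
  ],
)

```text
clock: 8.65
tool_pos: [476.0, -70.6, 20.6]
ee_rot: [-1.985, 2.435, -0.002]
wrist_force: [-1.9, 1.5, 3.7]
opening: 50.9
grasp_force: 42.8
```

>>> jog_arm(
  steps=[
    [0,0,0,0],
    [0,0,0,0],
    [0,0,0,0],
    [0,0,0.05,0],
    [0,0,0.2,0],
    [0,0,0.35,0],
    [0,0,0.5,0],
    [-0.05,0.2,0.5,0],
    [-0.1,0.4,0.5,0],
    [-0.15,0.6,0.5,0],
  ],
  grip=1,
)

```text
clock: 9.48
tool_pos: [445.5, 50.2, 120.4]
ee_rot: [-1.981, 2.437, -0.001]
wrist_force: [1.1, 0.8, 0.2]
opening: 85.2
grasp_force: 0.0
```

>>> jog_arm(
  steps=[
    [0,0.15,0,0],
    [-0.007,0.25,0,0],
    [-0.007,0.25,0,0],
    [-0.007,0.25,0,0],
    [-0.007,0.25,0,0],
    [-0.007,0.25,0,0],
  ],
)

```text
clock: 9.98
tool_pos: [444.4, 98.7, 119.8]
ee_rot: [1.983, -2.436, 0.0]
wrist_force: [0.3, -1.2, -0.4]
opening: 85.3
grasp_force: 0.0
```

Run:
```python
from h import *
S=shot('side','s4');T=shot('top','t4')
a=cv2.resize(S['color'][280:350,300:370,::-1],(390,390),interpolation=cv2.INTER_CUBIC)
b=cv2.resize(T['color'][240:310,345:415,::-1],(390,390),interpolation=cv2.INTER_CUBIC)
cv2.imwrite('pics/c4.png',np.hstack([a,b])); s=bot.state(); print(s['tool_pos'],s['opening'],s['wrist_force'])
```

```text
[444.43297251  98.59728722 119.82648609] 85.2952169367627 [-0.68232209 -0.13963913 -0.04425412]
```

View pics/c4.png

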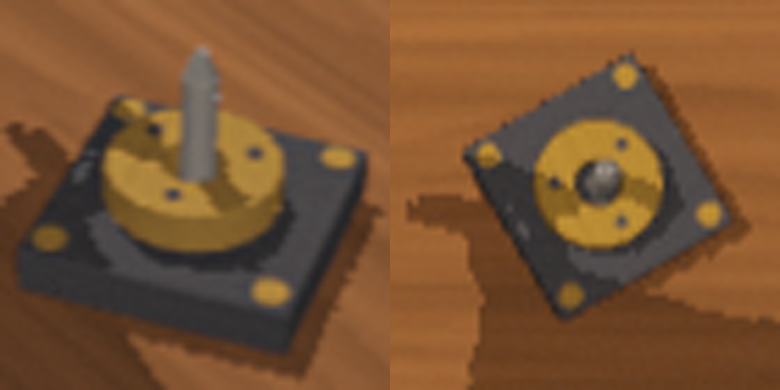

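>>> jog_arm(
  steps=[
    [0,0.011,-0.1,0],
    [0,0.011,-0.25,0],
    [0,0.011,-0.4,0],
    [0,0.011,-0.5,0],
    [0,0.011,-0.55,0],
    [0,0.011,-0.585,0],
    [0,0.011,-0.585,0],
    [0,0.011,-0.585,0],
  ],
)

```text
clock: 10.75
tool_pos: [444.5, 101.3, 3.1]
ee_rot: [1.984, -2.436, -0.0]
wrist_force: [-0.2, -0.1, 1.1]
opening: 85.3
grasp_force: 0.0
```

>>> jog_arm(
  steps=[
    [0,0,0,0],
    [0,0,0,0],
    [0,0,0,0],
    [0,0,0,0],
    [0,0,0,0],
    [0,0,0,0],
    [0,0,0,0],
  ],
  grip=0.6,
  squeeze=35,
)

```text
clock: 11.33
tool_pos: [445.0, 101.6, 4.4]
ee_rot: [-1.984, 2.434, -0.003]
wrist_force: [-2.9, -0.6, 12.1]
opening: 60.4
grasp_force: 34.9
```

>>> jog_arm(
  steps=[
    [0,0,0.01,0],
    [0,0,0.02,0],
    [0,0,0.03,0],
    [0,0,0.04,0],
    [0,0,0.04,0],
  ],
)

```text
clock: 11.75
tool_pos: [444.5, 101.7, 11.3]
ee_rot: [-1.985, 2.435, -0.001]
wrist_force: [-0.1, 0.8, -1.5]
opening: 59.9
grasp_force: 37.9
```

Run:
```python
from h import *
S=shot('side','s5');T=shot('top','t5')
a=cv2.resize(S['color'][225:315,215:305,::-1],(390,390),interpolation=cv2.INTER_CUBIC)
b=cv2.resize(T['color'][250:330,270:350,::-1],(390,390),interpolation=cv2.INTER_CUBIC)
cv2.imwrite('pics/c5.png',np.hstack([a,b])); s=bot.state(); print(s['tool_pos'],s['opening'],s['grasp_force'],s['wrist_force'])
```

```text
[444.26949142 101.70056661  10.91728025] 60.359559707980154 37.926571452990174 [ 0.36852912  0.68901103 -1.40694095]
```

View pics/c5.png

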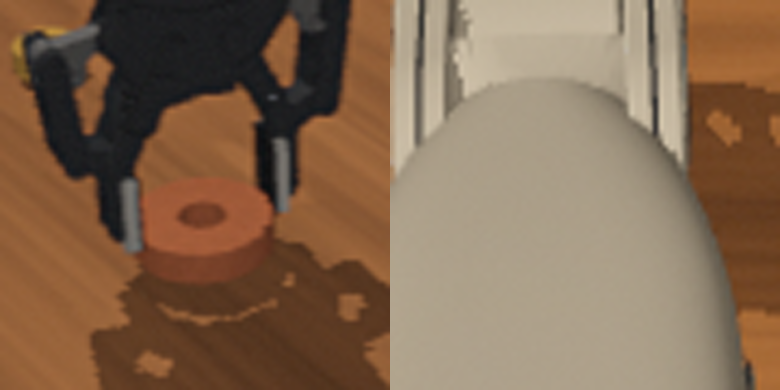

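>>> jog_arm(
  steps=[
    [0,0,0.1,0],
    [0,0,0.25,0],
    [0,0,0.4,0],
    [0,0,0.55,0],
    [0,-0.1,0.55,0],
    [0.05,-0.25,0.55,0],
    [0.1,-0.4,0.55,0],
    [0.12,-0.55,0.55,0],
    [0.15,-0.7,0.55,0],
    [0.158,-0.8,0.55,0],
  ],
)

```text
clock: 12.68
tool_pos: [476.4, -60.7, 120.7]
ee_rot: [1.984, -2.436, 0.001]
wrist_force: [0.0, -0.6, -1.4]
opening: 60.1
grasp_force: 38.5
```

>>> jog_arm(
  steps=[
    [0,-0.04,0,0],
    [0,-0.06,0,0],
    [0,-0.06,0,0],
    [0,-0.06,0,0],
    [0,-0.06,0,0],
  ],
)

```text
clock: 13.1
tool_pos: [475.6, -69.3, 120.9]
ee_rot: [-1.986, 2.434, 0.0]
wrist_force: [-0.3, -0.2, -1.3]
opening: 60.1
grasp_force: 38.5
```

>>> jog_arm(
  steps=[
    [0.001,-0.005,-0.05,0],
    [0.001,-0.005,-0.13,0],
    [0.001,-0.005,-0.2,0],
    [0.001,-0.005,-0.27,0],
    [0.001,-0.005,-0.33,0],
    [0.001,-0.005,-0.37,0],
    [0.001,-0.005,-0.4,0],
    [0.001,-0.005,-0.415,0],
    [0.001,-0.005,-0.424,0],
    [0.001,-0.005,-0.424,0],
  ],
)

```text
clock: 13.93
tool_pos: [476.2, -71.2, 36.2]
ee_rot: [-1.985, 2.435, -0.0]
wrist_force: [0.6, 0.7, -1.0]
opening: 60.2
grasp_force: 38.4
```

>>> jog_arm(
  steps=[
    [0,0,-0.003,0],
    [0,0,-0.006,0],
    [0,0,-0.009,0],
    [0,0,-0.012,0],
    [0,0,-0.012,0],
  ],
)

```text
clock: 14.35
tool_pos: [476.3, -71.4, 34.5]
ee_rot: [-1.984, 2.435, -0.002]
wrist_force: [-2.4, 0.9, 8.6]
opening: 60.4
grasp_force: 39.4
```

>>> jog_arm(
  steps=[
    [0,0,0.002,0],
    [0,0,0.002,0],
    [0,0,0.002,0],
    [0,0,0.05,0],
    [0,0,0.2,0],
    [0,0,0.35,0],
    [0,0,0.45,0],
    [0,0.2,0.45,0],
    [0,0.4,0.45,0],
    [0,0.6,0.45,0],
  ],
  grip=1,
)

```text
clock: 15.18
tool_pos: [476.2, 49.4, 124.2]
ee_rot: [-1.981, 2.437, -0.001]
wrist_force: [0.9, -0.0, 0.5]
opening: 85.8
grasp_force: 0.0
```

>>> jog_arm(
  steps=[
    [0,0.2,0,0],
    [0,0.4,0,0],
    [0,0.6,0,0],
    [0,0.8,0,0],
    [0,1,0,0],
    [0,1,0,0],
    [0,1,0,0],
  ],
)

```text
clock: 15.77
tool_pos: [475.5, 250.6, 123.2]
ee_rot: [1.989, -2.431, -0.0]
wrist_force: [0.2, -1.4, -0.8]
opening: 85.4
grasp_force: 0.0
```

Run:
```python
from h import *
S=shot('side','s6');T=shot('top','t6')
a=cv2.resize(S['color'][280:350,300:370,::-1],(390,390),interpolation=cv2.INTER_CUBIC)
b=cv2.resize(T['color'][240:310,345:415,::-1],(390,390),interpolation=cv2.INTER_CUBIC)
cv2.imwrite('pics/c6.png',np.hstack([a,b])); s=bot.state(); print(s['tool_pos'],s['opening'],s['wrist_force'])
```

```text
[475.78206285 248.32375267 123.37730927] 85.4832265112646 [-0.2594113  -0.55414263  0.67420172]
```

View pics/c6.png

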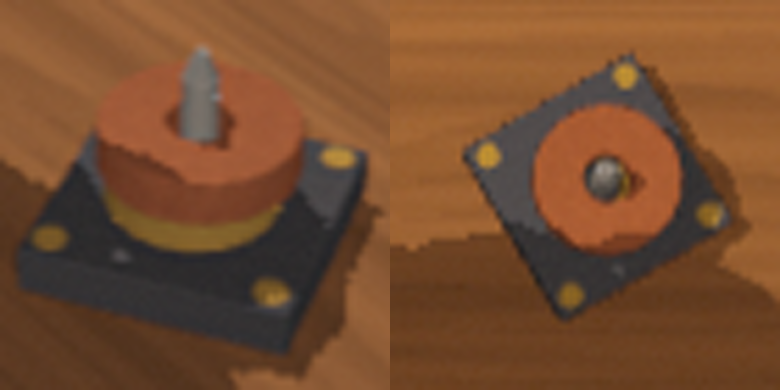

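>>> jog_arm(
  steps=[
    [-0.001,0.12,0,0],
    [-0.001,0.204,-0.1,0],
    [-0.001,0.204,-0.25,0],
    [-0.001,0.204,-0.4,0],
    [-0.001,0.204,-0.5,0],
    [-0.001,0.204,-0.56,0],
    [-0.001,0.204,-0.592,0],
    [-0.001,0.204,-0.592,0],
    [-0.001,0.204,-0.592,0],
  ],
  grip=0.7,
)

```text
clock: 16.62
tool_pos: [476.4, 288.6, 5.8]
ee_rot: [-1.983, 2.437, -0.0]
wrist_force: [0.2, 0.0, 0.0]
opening: 59.8
grasp_force: 0.0
```

>>> jog_arm(
  steps=[
    [0,0,0,0],
    [0,0,0,0],
    [0,0,0,0],
    [0,0,0,0],
    [0,0,0,0],
    [0,0,0,0],
    [0,0,0,0],
  ],
  grip=0.3,
  squeeze=30,
)

```text
clock: 17.2
tool_pos: [476.6, 289.5, 6.7]
ee_rot: [-1.984, 2.434, -0.002]
wrist_force: [-1.2, -2.5, 5.4]
opening: 34.0
grasp_force: 29.2
```

>>> jog_arm(
  steps=[
    [0,0,0.01,0],
    [0,0,0.02,0],
    [0,0,0.03,0],
    [0,0,0.04,0],
    [0,0,0.04,0],
  ],
)

```text
clock: 17.62
tool_pos: [476.0, 289.6, 13.8]
ee_rot: [-1.984, 2.435, -0.0]
wrist_force: [0.0, 0.6, -0.1]
opening: 34.1
grasp_force: 29.9
```

Run:
```python
from h import *
S=shot('side','s7');T=shot('top','t7')
a=cv2.resize(S['color'][195:265,190:260,::-1],(390,390),interpolation=cv2.INTER_CUBIC)
b=cv2.resize(T['color'][230:310,190:270,::-1],(390,390),interpolation=cv2.INTER_CUBIC)
cv2.imwrite('pics/c7.png',np.hstack([a,b])); s=bot.state(); print(s['tool_pos'],s['opening'],s['grasp_force'],s['wrist_force'])
```

```text
[475.87013252 289.53956351  13.35595198] 33.938302708590804 29.90083096548915 [-0.3782752   0.24654875 -0.04911241]
```

View pics/c7.png

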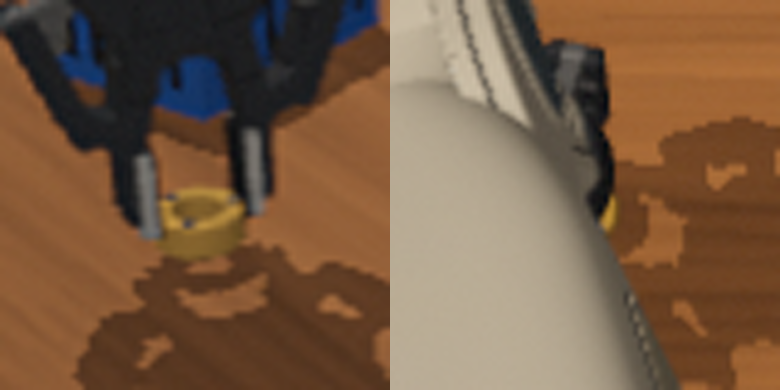

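>>> jog_arm(
  steps=[
    [0,0,0.1,0],
    [0,0,0.25,0],
    [0,0,0.4,0],
    [0,-0.05,0.52,0],
    [0,-0.2,0.52,0],
    [0,-0.4,0.52,0],
    [0,-0.6,0.52,0],
    [0,-0.8,0.52,0],
    [0,-1,0.52,0],
  ],
  squeeze=40,
)

```text
clock: 18.47
tool_pos: [475.4, 88.0, 117.3]
ee_rot: [-1.986, 2.434, -0.0]
wrist_force: [0.8, 0.6, -0.6]
opening: 33.2
grasp_force: 39.9
```

>>> jog_arm(
  steps=[
    [0,-0.2,0,0],
    [0,-0.4,0,0],
    [0,-0.6,0,0],
    [0,-0.72,0,0],
    [0,-0.8,0,0],
    [0,-0.8,0,0],
    [0,-0.8,0,0],
    [0,-0.8,0,0],
  ],
)

```text
clock: 19.13
tool_pos: [475.6, -70.0, 117.1]
ee_rot: [1.985, -2.435, -0.001]
wrist_force: [0.2, 0.3, -0.2]
opening: 33.7
grasp_force: 39.9
```

>>> jog_arm(
  steps=[
    [0.0015,-0.004,-0.05,0],
    [0.0015,-0.004,-0.12,0],
    [0.0015,-0.004,-0.18,0],
    [0.0015,-0.004,-0.24,0],
    [0.0015,-0.004,-0.28,0],
    [0.0015,-0.004,-0.3,0],
    [0.0015,-0.004,-0.314,0],
    [0.0015,-0.004,-0.314,0],
  ],
)

```text
clock: 19.8
tool_pos: [476.1, -70.9, 54.3]
ee_rot: [1.986, -2.434, -0.001]
wrist_force: [0.1, 0.6, -0.7]
opening: 33.6
grasp_force: 39.9
```

>>> jog_arm(
  steps=[
    [0,0,-0.003,0],
    [0,0,-0.006,0],
    [0,0,-0.009,0],
    [0,0,-0.012,0],
    [0,0,-0.012,0],
  ],
)

```text
clock: 20.22
tool_pos: [476.4, -71.4, 52.8]
ee_rot: [-1.984, 2.435, -0.001]
wrist_force: [-1.5, 0.5, 6.1]
opening: 33.6
grasp_force: 40.6
```

>>> jog_arm(
  steps=[
    [0,0,0.002,0],
    [0,0,0.002,0],
    [0,0,0.002,0],
    [0,0,0.05,0],
    [0,0,0.2,0],
    [0,0,0.35,0],
    [0.1,0.15,0.35,0],
    [0.2,0.3,0.35,0],
    [0.3,0.45,0.35,0],
    [0.4,0.6,0.35,0],
  ],
  grip=0.7,
)

```text
clock: 21.05
tool_pos: [557.0, 50.0, 123.2]
ee_rot: [-1.983, 2.435, -0.001]
wrist_force: [0.2, -0.4, 0.6]
opening: 60.0
grasp_force: 0.0
```

>>> jog_arm(
  steps=[
    [0.1,0.15,0,0],
    [0.2,0.3,0,0],
    [0.3,0.405,0,0],
    [0.303,0.405,0,0],
    [0.303,0.405,0,0],
    [0.303,0.405,0,0],
  ],
)

```text
clock: 21.55
tool_pos: [616.3, 129.5, 122.1]
ee_rot: [1.985, -2.434, -0.0]
wrist_force: [-1.0, -0.8, 0.3]
opening: 59.6
grasp_force: 0.0
```

Run:
```python
from h import *
S=shot('side','s8');T=shot('top','t8')
a=cv2.resize(S['color'][270:340,300:370,::-1],(390,390),interpolation=cv2.INTER_CUBIC)
b=cv2.resize(T['color'][240:310,345:415,::-1],(390,390),interpolation=cv2.INTER_CUBIC)
cv2.imwrite('pics/c8.png',np.hstack([a,b])); s=bot.state(); print(s['tool_pos'],s['opening'],s['wrist_force'])
```

```text
[616.14615124 128.85697873 122.43143604] 59.436612227340134 [-0.09965311 -0.27302646  0.50699518]
```

View pics/c8.png

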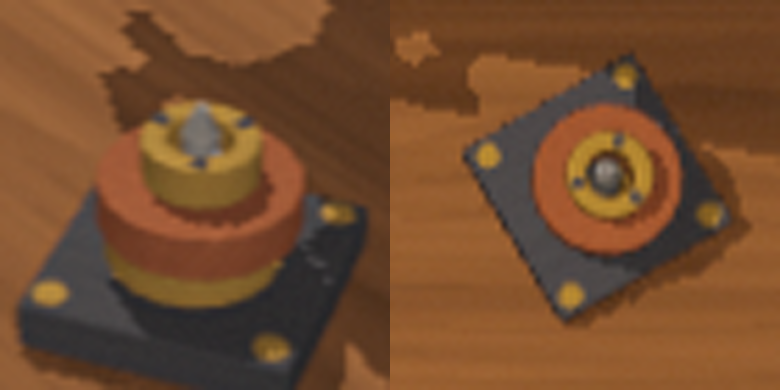

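>>> jog_arm(
  steps=[
    [0.003,0.005,-0.1,0],
    [0.003,0.005,-0.25,0],
    [0.003,0.005,-0.4,0],
    [0.003,0.005,-0.5,0],
    [0.003,0.005,-0.55,0],
    [0.003,0.005,-0.57,0],
    [0.003,0.005,-0.57,0],
  ],
)

```text
clock: 22.23
tool_pos: [617.2, 130.1, 8.2]
ee_rot: [1.983, -2.436, -0.0]
wrist_force: [1.1, 0.0, 0.4]
opening: 59.8
grasp_force: 0.0
```

>>> jog_arm(
  steps=[
    [0,0,0,0],
    [0,0,0,0],
    [0,0,0,0],
    [0,0,0,0],
    [0,0,0,0],
    [0,0,0,0],
    [0,0,0,0],
  ],
  grip=0.2,
  squeeze=30,
)

```text
clock: 22.82
tool_pos: [618.2, 130.7, 9.8]
ee_rot: [-1.984, 2.434, -0.003]
wrist_force: [-1.4, -1.2, 6.5]
opening: 28.2
grasp_force: 29.6
```

>>> jog_arm(
  steps=[
    [0,0,0.01,0],
    [0,0,0.02,0],
    [0,0,0.03,0],
    [0,0,0.04,0],
    [0,0,0.04,0],
  ],
)

```text
clock: 23.23
tool_pos: [617.6, 130.8, 16.6]
ee_rot: [-1.985, 2.435, -0.001]
wrist_force: [0.5, -0.5, -0.9]
opening: 27.6
grasp_force: 29.8
```

Run:
```python
from h import *
S=shot('side','s9')
a=cv2.resize(S['color'][200:270,290:360,::-1],(390,390),interpolation=cv2.INTER_CUBIC)
cv2.imwrite('pics/c9.png',a); s=bot.state(); print(s['tool_pos'],s['opening'],s['grasp_force'],s['wrist_force'])
```

```text
[617.4685519  130.72718616  16.3176315 ] 27.856031901430317 29.776399378170026 [-0.78844243  0.29492702 -0.75737802]
```

View pics/c9.png

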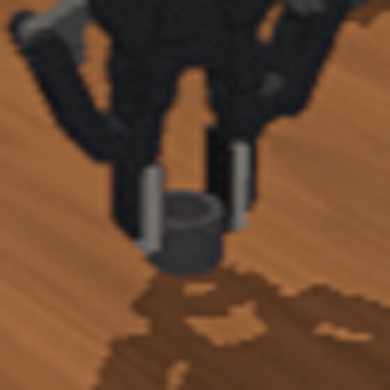

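>>> jog_arm(
  steps=[
    [0,0,0.1,0],
    [0,0,0.25,0],
    [0,0,0.4,0],
    [0,0,0.54,0],
    [-0.1,-0.15,0.54,0],
    [-0.2,-0.3,0.54,0],
    [-0.3,-0.45,0.54,0],
    [-0.4,-0.6,0.54,0],
    [-0.5,-0.75,0.54,0],
    [-0.6,-0.9,0.54,0],
  ],
  squeeze=40,
)

```text
clock: 24.12
tool_pos: [496.1, -50.3, 124.1]
ee_rot: [-1.985, 2.435, -0.0]
wrist_force: [1.0, -0.8, -0.8]
opening: 27.3
grasp_force: 43.6
```

>>> jog_arm(
  steps=[
    [-0.06,-0.07,0,0],
    [-0.106,-0.109,0,0],
    [-0.106,-0.109,0,0],
    [-0.106,-0.109,0,0],
    [-0.106,-0.109,0,0],
    [-0.106,-0.109,0,0],
  ],
)

```text
clock: 24.62
tool_pos: [476.8, -70.4, 124.0]
ee_rot: [-1.986, 2.434, -0.0]
wrist_force: [0.6, -0.1, -1.8]
opening: 27.1
grasp_force: 43.6
```

Target (476.2, −70.9), TCP z ≈ 68.5.

>>> jog_arm(
  steps=[
    [-0.002,-0.002,-0.05,0],
    [-0.002,-0.002,-0.11,0],
    [-0.002,-0.002,-0.17,0],
    [-0.002,-0.002,-0.22,0],
    [-0.002,-0.002,-0.25,0],
    [-0.002,-0.002,-0.265,0],
    [-0.002,-0.002,-0.265,0],
  ],
)

```text
clock: 25.2
tool_pos: [475.8, -71.0, 70.6]
ee_rot: [1.986, -2.434, -0.001]
wrist_force: [-1.3, 0.8, -0.7]
opening: 27.5
grasp_force: 43.6
```

>>> jog_arm(
  steps=[
    [0,0,-0.003,0],
    [0,0,-0.006,0],
    [0,0,-0.009,0],
    [0,0,-0.012,0],
    [0,0,-0.012,0],
  ],
)

```text
clock: 25.62
tool_pos: [476.1, -71.6, 69.8]
ee_rot: [-1.984, 2.434, -0.002]
wrist_force: [-2.3, 0.3, 8.0]
opening: 27.0
grasp_force: 44.5
```

>>> jog_arm(
  steps=[
    [0,0,0.002,0],
    [0,0,0.002,0],
    [0,0,0.002,0],
    [0,0,0.05,0],
    [0,0,0.2,0],
    [0,0,0.35,0],
    [0,0.15,0.4,0],
    [0,0.35,0.4,0],
    [0,0.55,0.4,0],
    [0,0.75,0.4,0],
  ],
  grip=0.7,
)

```text
clock: 26.45
tool_pos: [475.7, 79.8, 149.8]
ee_rot: [-1.982, 2.436, -0.001]
wrist_force: [1.2, -1.0, 0.3]
opening: 60.0
grasp_force: 0.0
```

>>> jog_arm(
  steps=[
    [0,0.2,0,0],
    [0,0.2,0,0],
    [0,0.2,0,0],
    [0,0.2,0,0],
  ],
)

```text
clock: 26.78
tool_pos: [475.7, 118.5, 149.0]
ee_rot: [1.986, -2.434, 0.001]
wrist_force: [0.2, 0.3, 0.1]
opening: 59.8
grasp_force: 0.0
```

Run:
```python
from h import *
S=shot('side','s10');T=shot('top','t10')
a=cv2.resize(S['color'][265:335,300:370,::-1],(390,390),interpolation=cv2.INTER_CUBIC)
b=cv2.resize(T['color'][240:310,345:415,::-1],(390,390),interpolation=cv2.INTER_CUBIC)
cv2.imwrite('pics/c10.png',np.hstack([a,b])); s=bot.state(); print(s['tool_pos'],s['opening'],s['wrist_force'])
```

```text
[475.85623024 117.44707515 148.88645766] 59.87111513805159 [ 0.32562067 -1.40400118 -0.51086586]
```

View pics/c10.png

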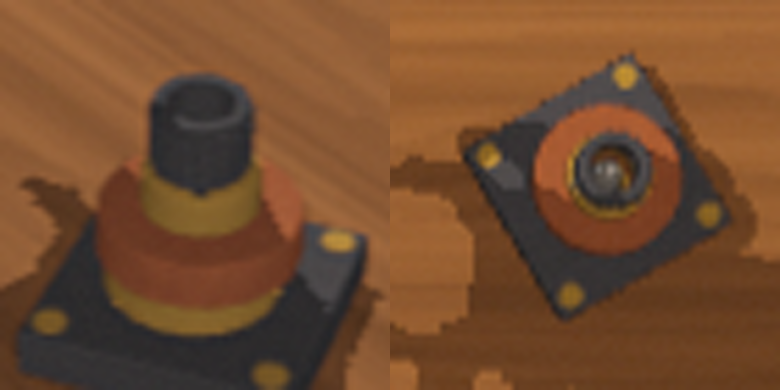

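The pack stands flat in the right order: the collar is upright at (200,130) in the side crop, and the post is visible in its bore. I'm handing the job in.

```bash
python3 -c "
from plant import bot
print(bot.finish_job())"
```

```text
the job is handed in; nothing more can be done
None
```

The wheel pack is built on the post and handed in at about 27 s: wide flange, large wheel, narrow flange and collar, each lying flat in the last pictures, and the wheel was lowered on and never dropped.

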